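# Shut down the baking bench's power box

## Task

Shut the power box down for the night: first lift the two sprinkle tubs off its top and stand both upright in the wooden caddy. Then switch all five levers off by drawing a finger along the row in one unbroken stroke, without leaving the row while some are still on, and finally fold the hinged cover fully down over them. Leave the other things on the table where they stand.

Things in the scene. Friction and masses are not known exactly. Their poses are not given: they have to be found in the camera images.
- power_box: Grey box fixed to the table, 110 (its x) x 320 (its y) mm, top 45 mm high; origin: underside centre, z up, -x = front with outlets, y along the lever row. Five dark steel paddle levers on top at x = -0.010 with pivots at y = -0.085, -0.043, -0.001, 0.041, 0.083, z = 0.046. White cover hinged along its back top edge (x = 0.055, z = 0.045).
- caddy: Fixed open wooden caddy, 100 mm (its x) by 170 mm (its y), walls 30 mm high and 6 mm thick, floor about 6 mm thick; origin: centre of its underside on the table. Empty at the start; both tubs fit side by side along y.
- tub_a: Small round sugar-sprinkle tub with a white lid, red contents; 44 mm diameter, 70 mm high, about 0.11 kg; origin: centre of its underside, z up. Starts upright on the power box, beyond one end of the lever row.
- tub_b: The same tub with yellow contents; starts upright on the power box beyond the other end of the lever row. Either tub can be at either end.
- cover (a joint): Hinge of the cover, along the box's y at x = 0.055, z = 0.045 of the box. 0 = shut over the levers; 1.8 to 2.0 rad at the start = swung up and back; stop at 2.1. Stiff (0.16 N m): it stays where it is left and must be pushed all the way down, e.g. over from behind by its upper edge, then pressed from above.
- cover_edge (a point): Middle of the cover's long outer edge, where its top meets its front lip: shut, 108 mm in front of and 52 mm above the hinge axis. The cover is 320 mm long, sheet 4 mm thick, ends open; shut, the top is level and the lip reaches down to the box top. A tab on the middle of the lip, 60 mm wide and 10 mm thick, sticks out 17 mm.
- lever1 (a joint): Paddle lever 1 from the box's -y end, 32 mm wide across the row, 7 mm thick, tip 36 mm from the pivot. 0 = on: upright, leaning 0.2 rad to -y. Flips along the row to +y; 1.3 rad = off: laid over, highest point 21 mm above the box top. Heavy: left beyond 0.8 rad it falls to off; under 1 N at the tip. A fingertip drawn to +y 28 mm above the box top flips it and passes over.
- lever2 (a joint): Paddle lever 2 from the box's -y end, 32 mm wide across the row, 7 mm thick, tip 36 mm from the pivot. 0 = on: upright, leaning 0.2 rad to -y. Flips along the row to +y; 1.3 rad = off: laid over, highest point 21 mm above the box top. Heavy: left beyond 0.8 rad it falls to off; under 1 N at the tip. A fingertip drawn to +y 28 mm above the box top flips it and passes over.
- lever3 (a joint): Paddle lever 3 from the box's -y end, 32 mm wide across the row, 7 mm thick, tip 36 mm from the pivot. 0 = on: upright, leaning 0.2 rad to -y. Flips along the row to +y; 1.3 rad = off: laid over, highest point 21 mm above the box top. Heavy: left beyond 0.8 rad it falls to off; under 1 N at the tip. A fingertip drawn to +y 28 mm above the box top flips it and passes over.
- lever4 (a joint): Paddle lever 4 from the box's -y end, 32 mm wide across the row, 7 mm thick, tip 36 mm from the pivot. 0 = on: upright, leaning 0.2 rad to -y. Flips along the row to +y; 1.3 rad = off: laid over, highest point 21 mm above the box top. Heavy: left beyond 0.8 rad it falls to off; under 1 N at the tip. A fingertip drawn to +y 28 mm above the box top flips it and passes over.
- lever5 (a joint): Paddle lever 5 from the box's -y end, 32 mm wide across the row, 7 mm thick, tip 36 mm from the pivot. 0 = on: upright, leaning 0.2 rad to -y. Flips along the row to +y; 1.3 rad = off: laid over, highest point 21 mm above the box top. Heavy: left beyond 0.8 rad it falls to off; under 1 N at the tip. A fingertip drawn to +y 28 mm above the box top flips it and passes over.
- mug: White handled cup, 83 mm across, 68 mm high, standing in front of the power box. A bystander, loose; origin: centre of its underside.
- jar: Clip-top glass jar, 78 x 69 mm, 103 mm high, standing just past the +y end of the power box. A bystander, loose; origin: centre of its underside.
- bell_cutter: Bell-shaped metal biscuit cutter, 84 x 70 mm, 25 mm high, behind the power box. A bystander, loose; origin: centre of its underside.
- star_cutter: Star-shaped metal biscuit cutter, 57 mm, 22 mm high, in front of the caddy. A bystander, loose; origin: centre of its underside.
- round_cutter: Round metal biscuit cutter, 52 mm, 26 mm high, beside the caddy. A bystander, loose; origin: centre of its underside.
Things that resemble listed ones, but are neither listed nor needed, are in the scene too. What is shaped like the tub_b but orange or turquoise is not meant.

How it is judged:
By the outcome, as a careful person would: the job done as asked, in the order asked, and still so for the second after the job is handed in, with the robot touching nothing.
It also fails if it takes over 72 s, if anything falls off the work surface, if the arm or the gripper's body presses on something with over 40 N, if the wrist force passes 120 N, or if a joint passes its speed limit or range.

## Robot

A 6-joint arm with a two-finger parallel gripper is mounted at the origin on a cart in front of the work surface, level with it; the furniture and walls round the work are solid. World frame = base frame: x ahead of the robot, y to its left, z up, the work surface at z = 0. Lengths are in m, angles in degrees, forces in N, time in s.
With the tool pointing down it reaches from about 0.35 to 0.875 m from the base axis. Payload 4.2 kg.
Tool frame: the origin (TCP) lies on the front face of the gripper's body, between the roots of the fingers; the fingertips stand 70 mm ahead of it and the grasp point (between the pads) lies 51 mm ahead of it; z points along the fingers, y is the line along which they close (so a half turn about z gives the same grasp; the last joint's range is limited). The gripper opens to 87 mm and grips with 3 to 60 N. Pads are 19 mm wide; open, the fingers measure 117 mm over their backs; the gripper's body (75 mm by 190 mm) begins 51 mm behind the grasp point.
Start: joints at [-59.095, 22.042, 0.453, 0, -68.411, -14.817], TCP at [0.173, -0.6, 0.292] pointing down, gripper open.
Joint ranges: [-179.83, 179.83], [-69.29, 118.12], [-61.27, 80.66], [-181.25, 117.63], [-171.15, -9.14], [-177.46, 177.46]. Speed limits (degrees/s): [159.86, 159.86, 180, 180, 180, 180].

## Interface

Orientations are given as a 3x3 rotation matrix whose columns are the frame's x, y, z axes.
In Python, from station import r gives the robot as it stands.
- The arm moves only by the shell command python3 -m pendant 'ROWS' [OPENING]. ROWS is JSON, a list of rows, each a list of 2 entries, a list of its own where there are three numbers: the shift along the tool's x, y, z in mm, then the turn, a rotation vector about the tool's x, y, z in rad. A call has 1 to 10 rows; each row is the pose to reach, as a shift and turn from the pose commanded when the call began, along the tool's axes at that moment; what a row does not reach only later rows make up. A row lasts 1/10 s, in which the tool goes at most 50 mm and 8.59 degrees, less where a joint would pass 70% of its speed; a pose out of reach is approached as far as the arm can. A call with a gripper value outside its range is refused whole. OPENING is the opening, from 0 (shut) to 1 (fully open), set as the call begins (- or left out, the last holds). The fingers move at their own pace and stop on an object; the grip force is fixed at half the most. Time passes only in rows, so rows that repeat a pose let the fingers close. It gives the time, the measured TCP pose, the force, the opening and the grip force at its end, in the units of the state.
- r.sense(): the state, without advancing time (a new reading comes with each control period).
- r.capture(name): name is "scene" or "side" or "wrist"; returns a dict with "frame" (384x512x3 uint8, red, green, blue), "vertical_fov" (degrees; the focal length in pixels is half the picture's height over the tangent of half this angle, whatever the lens; pixels are square), "cx", "cy" (the principal point, pixels), "distortion" ([k1, k2, p1, p2, k3] as OpenCV has them; the pictures are not rectified), "rvec" (rotation vector, rad) and "tvec" (3), from world to camera coordinates, as OpenCV has them. Camera axes: x right, y down, z forward; pixel columns grow to the right and rows downward; lengths in m; the calibration is good to about 2 mm. A picture is of the moment at which its call begins. There is no depth.
- r.finish_job(): hands the job in; it is judged then, once.
The state is a dict: "time_s": time; "joints": joint angles; "joint_velocities": joint speeds; "effort": joint torques, N m; "tcp_pos": TCP position; "ee_rot": TCP orientation; "wrist_force": force on the tool from outside, world axes, zero at the start; "moment": the same for the moment, N m; "gripper_width": opening from 0.0 (shut) to 1.0 (fully open); "gripper_force": force on a finger pad.
Only numpy, scipy, OpenCV 4.12 (cv2) and the standard library are available. Lean on these libraries where they do the work, as an engineer would, in place of code of your own. Each camera call takes 0.05 s, during which the arm holds its last target. There are 200 camera calls.

## Working session

There is one attempt and no reset: what is moved stays moved. The work goes in short steps, Python scripts to look and compute and a shell command to move; the robot and the scene stay as the last step left them, time stands still between calls to the robot, and variables do not carry over. Pictures are saved under pics/ and viewed, at most 10 in all, crops included, and the job is handed in when it is done.

```bash
ls; mkdir -p pics; python3 - <<'E'
from station import r
import cv2,numpy as np,json
for n in("scene","side"):
    c=r.capture(n); np.savez(f"pics/{n}0.npz",**c); cv2.imwrite(f"pics/{n}0.png",c["frame"][...,::-1])
    print(n,c["vertical_fov"],c["cx"],c["cy"],c["distortion"],c["rvec"],c["tvec"])
s=r.sense();print(s)
E
```

```text
pics
scene 44.780662841293214 249.91798541495015 188.81545818071976 [0.06273935 0.         0.         0.         0.        ] [ 1.94610259 -0.98819212  0.56066384] [-0.35809692  0.29810483  1.17703699]
side 43.13920769627393 255.67590316459885 185.0961161967021 [0.01159463 0.         0.         0.         0.        ] [ 0.54056929 -2.56686801  1.30764554] [0.44694239 0.2190288  1.31850493]
{'time_s': 0.1, 'joints': array([-5.90967260e+01,  2.20862617e+01,  3.87439377e-01, -2.62825773e-02,
       -6.84104639e+01, -1.48167212e+01]), 'joint_velocities': array([ 0.12671866, -0.06710755,  0.16596714,  0.15688113, -0.03429188,
        0.10996423]), 'effort': array([-2.02851129e-04, -3.91688633e+01,  1.87935448e+01,  4.23194781e+00,
        1.34439074e-02, -7.02610373e-05]), 'tcp_pos': array([ 0.17309699, -0.60013279,  0.29126618]), 'ee_rot': array([[-9.60891058e-01, -2.76925981e-01, -6.13622625e-04],
       [-2.76926650e-01,  9.60889269e-01,  1.85565350e-03],
       [ 7.57447308e-05,  1.95300931e-03, -9.99998090e-01]]), 'wrist_force': array([-0.48631639,  0.09478776, -0.81531577]), 'moment': array([ 0.01731448,  0.03577909, -0.02749629]), 'gripper_force': 0.0, 'gripper_width': 1.002403915669297}
```

View pics/scene0.png

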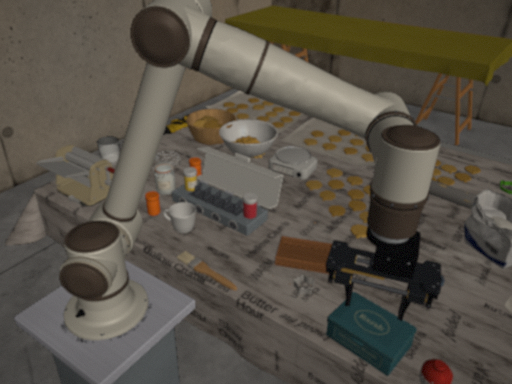

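View pics/side0.png

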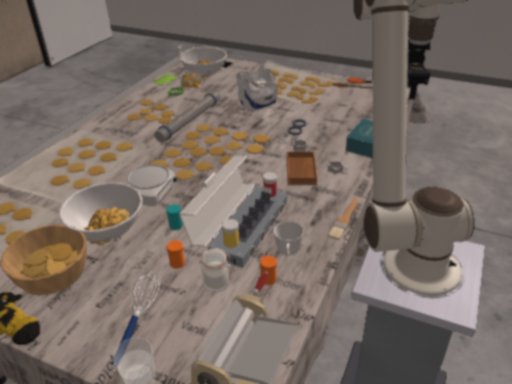

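The scene view shows the red tub at (250,207) at the near end of the box, the yellow tub at (190,180) at the far end, and the caddy at (303,253). In the side view, yellow is at (232,232), red at (270,184) and the caddy at (301,168). Next I'll enlarge crops to pick exact pixels.

```bash
cat > h.py <<'E'
import numpy as np,cv2
def K(c):
    f=192/np.tan(np.radians(float(c["vertical_fov"])/2)); return np.array([[f,0,float(c["cx"])],[0,f,float(c["cy"])],[0,0,1]])
def ray(c,p):
    u=cv2.undistortPoints(np.array([[p]],float),K(c),np.array(c["distortion"],float))[0,0]
    R=cv2.Rodrigues(np.array(c["rvec"],float))[0]; t=np.array(c["tvec"],float).ravel()
    return -R.T@t, R.T@np.array([u[0],u[1],1.])
def plane(c,p,z):
    o,d=ray(c,p); return o+d*(z-o[2])/d[2]
def tri(c1,p1,c2,p2):
    o1,d1=ray(c1,p1);o2,d2=ray(c2,p2)
    s=np.linalg.lstsq(np.stack([d1,-d2],1),o2-o1,rcond=None)[0]
    a=o1+s[0]*d1;b=o2+s[1]*d2; return (a+b)/2,np.linalg.norm(a-b)
def proj(c,P):
    return cv2.projectPoints(np.array(P,float).reshape(-1,3),np.array(c["rvec"],float),np.array(c["tvec"],float),K(c),np.array(c["distortion"],float))[0][:,0]
E
python3 - <<'E'
from h import *
A=np.load("pics/scene0.npz");B=np.load("pics/side0.npz")
for n,c,roi in(("scene",A,(140,150,300,250)),("side",B,(160,150,320,280))):
    f=c["frame"];hsv=cv2.cvtColor(f,cv2.COLOR_RGB2HSV)
    for k,(lo,hi) in {"red":((170,120,60),(180,255,255)),"yel":((18,120,100),(32,255,255))}.items():
        m=cv2.inRange(hsv,lo,hi); N,l,st,ce=cv2.connectedComponentsWithStats(m)
        for i in range(1,N):
            x,y=ce[i]
            if st[i,4]>25 and roi[0]<x<roi[2] and roi[1]<y<roi[3]: print(n,k,st[i],ce[i])
a=A["frame"][150:280,140:340];b=B["frame"][145:275,170:340]
im=np.zeros((600,800,3),np.uint8)
s=cv2.resize(a,(0,0),fx=4,fy=4,interpolation=cv2.INTER_CUBIC);cv2.imwrite("pics/s1.png",s[...,::-1])
s=cv2.resize(b,(0,0),fx=4.5,fy=4.5,interpolation=cv2.INTER_CUBIC);cv2.imwrite("pics/s2.png",s[...,::-1])
E
```

```text
scene red [243 204  14  15 147] [249.81632653 210.7414966 ]
scene yel [185 176  12  15  82] [189.43902439 182.35365854]
side red [265 184  11  12  63] [271.93650794 188.3015873 ]
side yel [167 150  11   6  42] [171.92857143 152.78571429]
side yel [197 163  13   7  60] [202.98333333 165.76666667]
side yel [178 171  14   7  68] [184.35294118 174.30882353]
side yel [224 231  15  16 188] [231.19680851 238.85638298]
```

View pics/s1.png

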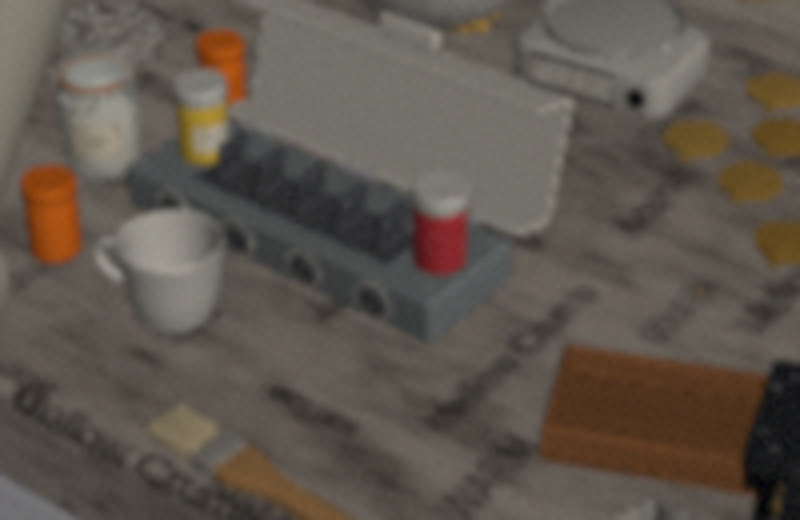

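View pics/s2.png

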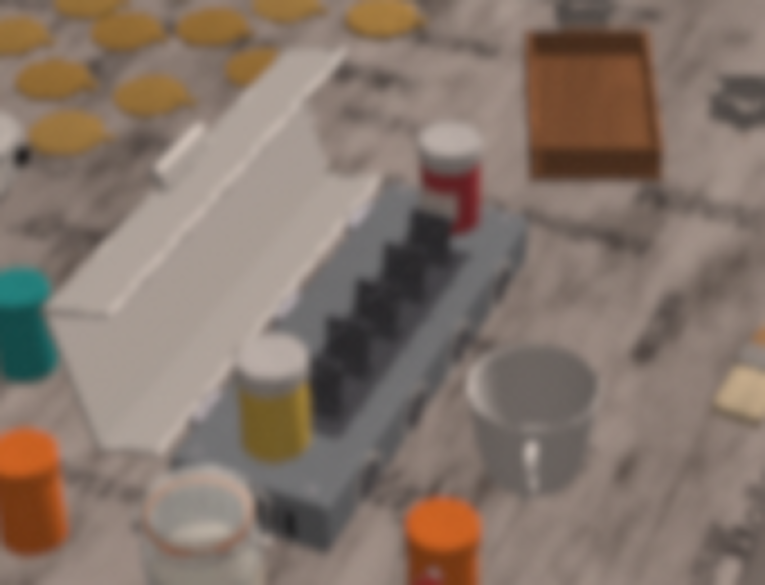

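The crops give lid tops at scene (250.5,196) red and (190.7,170) yellow, and side (270.2,174.5) red and (230.7,222.8) yellow. The caddy rim corners and box front corners are also clear in the side view.

```bash
python3 - <<'E'
from h import *
np.set_printoptions(precision=4,suppress=True)
A=np.load("pics/scene0.npz");B=np.load("pics/side0.npz")
a=lambda x,y:(x/4+140-.375,y/4+150-.375)
b=lambda x,y:(x/4.5+170-.39,y/4.5+145-.39)
for n,p,q in(("red",a(442,184),b(451,138)),("yel",a(203,82),b(273,352)),("boxF-y",a(430,303),b(524,222)),("jar",a(97,75),b(198,508)),("mug",a(167,228),b(533,382))):
    print(n,tri(A,p,B,q),plane(A,p,.115),plane(B,q,.115))
print("box top side",[plane(B,b(*p),.045)[:2] for p in((327,512),(524,222),(383,180),(180,460))])
print("box top scene",[plane(A,a(*p),.045)[:2] for p in((430,303),(510,242),(132,172))])
print("caddy side",[plane(B,b(*p),.03)[:2] for p in((527,32),(648,32),(660,155),(531,155))])
print("caddy scene",[plane(A,a(*p),.03)[:2] for p in((568,347),(543,437))])
print("cover lip ends side-scene", tri(A,a(575,102),B,b(345,50)),tri(A,a(270,0),B,b(108,312)))
print("tab", tri(A,a(412,28),B,b(182,150)))
E
```

```text
red (array([ 0.4833, -0.0897,  0.1158]), np.float64(0.006378592494970346)) [ 0.4894 -0.0877  0.115 ] [ 0.4803 -0.0872  0.115 ]
yel (array([0.4927, 0.1589, 0.1157]), np.float64(0.004836688587723746)) [0.4973 0.1611 0.115 ] [0.4904 0.1604 0.115 ]
boxF-y (array([ 0.4378, -0.1123,  0.0419]), np.float64(0.006034897383066095)) [ 0.3621 -0.1693  0.115 ] [ 0.4   -0.018  0.115]
jar (array([0.4833, 0.2718, 0.0898]), np.float64(0.001166595430597164)) [0.4535 0.2387 0.115 ] [0.4686 0.2944 0.115 ]
mug (array([0.358 , 0.0789, 0.0753]), np.float64(0.007846139820015622)) [0.322  0.0381 0.115 ] [0.3381 0.1251 0.115 ]
box top side [array([0.4357, 0.2058]), array([ 0.4332, -0.1054]), array([ 0.5444, -0.113 ]), array([0.5374, 0.2006])]
box top scene [array([ 0.4388, -0.1139]), array([ 0.5415, -0.117 ]), array([0.4387, 0.1924])]
caddy side [array([ 0.5311, -0.3614]), array([ 0.4419, -0.3983]), array([ 0.3784, -0.2395]), array([ 0.4658, -0.2029])]
caddy scene [array([ 0.4722, -0.2162]), array([ 0.3763, -0.2567])]
cover lip ends side-scene (array([ 0.588 , -0.1342,  0.1448]), np.float64(0.02521420882560749)) (array([0.5965, 0.179 , 0.136 ]), np.float64(0.01854200984017418))
tab (array([0.6178, 0.0378, 0.1512]), np.float64(0.005040021471104555))
```

```bash
python3 -m pendant '[[[-293,196,0],[0,0,0.28]],[[-293,196,0],[0,0,0.28]],[[-293,196,0],[0,0,0.28]],[[-293,196,0],[0,0,0.28]],[[-293,196,0],[0,0,0.28]],[[-293,196,0],[0,0,0.28]],[[-293,196,0],[0,0,0.28]],[[-293,196,0],[0,0,0.28]]]' 0.75
python3 - <<'E'
from h import *
from station import r
c=r.capture("wrist");np.savez("pics/w1.npz",**c);cv2.imwrite("pics/w1.png",c["frame"][...,::-1])
s=r.sense();print(s["tcp_pos"],s["ee_rot"],c["cx"],c["cy"],c["vertical_fov"]);print(ray(c,(256,192)))
E
```

```text
time_s: 0.9
tcp_pos: [0.403, -0.3275, 0.2921]
ee_rot: [[-1.0, -0.007, 0.0], [-0.007, 1.0, 0.001], [-0.0, 0.001, -1.0]]
wrist_force: [-0.2, -0.6, 1.0]
gripper_width: 0.753
gripper_force: 0.0
[ 0.40222958 -0.32849116  0.2920057 ] [[-9.99983748e-01 -5.70048120e-03 -9.42131124e-05]
 [-5.70052963e-03  9.99983616e-01  5.22063349e-04]
 [ 9.12355565e-05  5.22591929e-04 -9.99999859e-01]] 255.18256080094014 189.15037503977786 71.25693234679227
(array([ 0.3347067 , -0.32734176,  0.38454983]), array([ 0.26376904,  0.00544888, -0.96463395]))
```

View pics/w1.png

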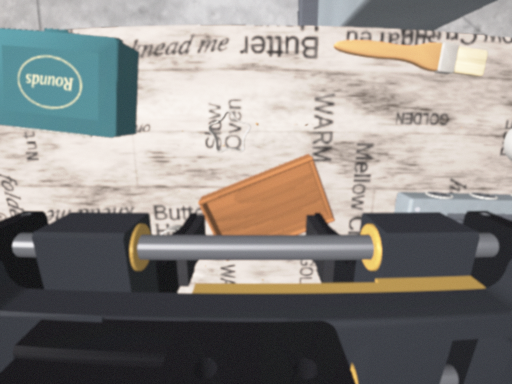

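The wrist view shows the caddy's rim corners at about (202,200), (310,156) and (333,218), while the fingers hide the rest. Image up is toward the robot. I'll get a view with the caddy and box clear by raising the arm and moving it beyond the box.

```bash
python3 -m pendant '[[[-110,130,-90],[0,0,0]],[[-110,130,-90],[0,0,0]],[[-110,130,-90],[0,0,0]],[[-110,130,-90],[0,0,0]],[[-110,130,-90],[0,0,0]]]' 
python3 - <<'E'
from h import *
from station import r
np.set_printoptions(precision=4,suppress=True)
c=np.load("pics/w1.npz")
for p in((202,200),(310,156),(333,218)):print(plane(c,p,.03))
c=r.capture("wrist");np.savez("pics/w2.npz",**c);cv2.imwrite("pics/w2.png",cv2.resize(c["frame"],(768,576),interpolation=cv2.INTER_CUBIC)[...,::-1])
E
```

```text
time_s: 1.45
tcp_pos: [0.513, -0.1995, 0.3847]
ee_rot: [[-1.0, -0.004, 0.005], [-0.004, 1.0, -0.001], [-0.005, -0.001, -1.0]]
wrist_force: [-1.0, 0.1, -0.5]
gripper_width: 0.751
gripper_force: 0.0
[ 0.4436 -0.4001  0.03  ]
[ 0.3817 -0.2539  0.03  ]
[ 0.4693 -0.216   0.03  ]
```

View pics/w2.png

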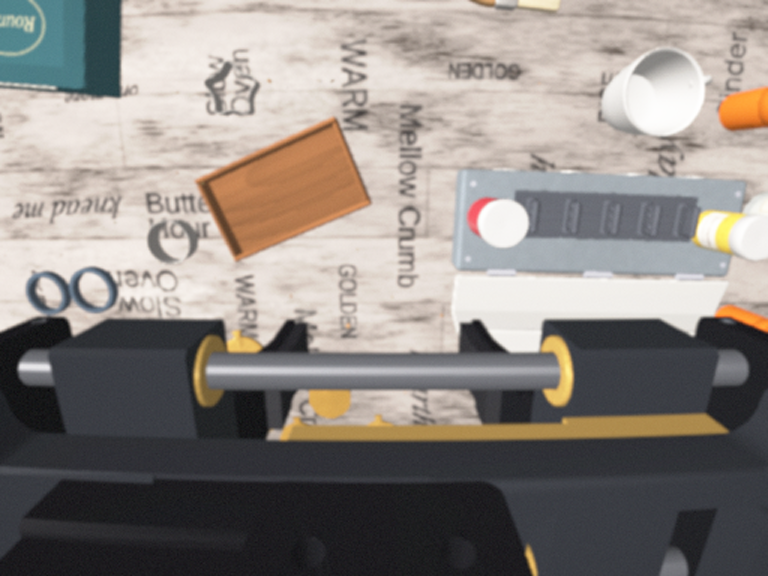

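This wrist view (enlarged 1.5x) shows all four caddy rim corners: (198,182), (335,119), (370,202), (238,259). It also shows the box top corners (460,170), (743,181), (455,272), (728,278), with the red lid at (502,222) and the yellow lid at about (754,237).

```bash
python3 - <<'E'
from h import *
np.set_printoptions(precision=4,suppress=True)
c=np.load("pics/w2.npz")
q=lambda x,y:(x/1.5-.17,y/1.5-.17)
C=np.array([plane(c,q(*p),.03)[:2] for p in((198,182),(335,119),(370,202),(238,259))]);print(C,C.mean(0))
u=C[1]-C[0]+C[2]-C[3];print("caddy y axis",u/np.linalg.norm(u),[np.linalg.norm(C[i]-C[i-1]) for i in range(4)])
D=np.array([plane(c,q(*p),.045)[:2] for p in((460,170),(743,181),(728,278),(455,272))]);print(D,D.mean(0),[np.linalg.norm(D[i]-D[i-1]) for i in range(4)])
u=D[1]-D[0]+D[2]-D[3];print("box y axis",u/np.linalg.norm(u))
print("red",plane(c,q(502,222),.115),"yel",plane(c,q(754,237),.115))
print("lever bed z.045", [plane(c,q(*p),.045)[:2] for p in((516,190),(512,235),(705,240))])
A=np.load("pics/scene0.npz");B=np.load("pics/side0.npz")
# star etc.
for n,p,z in(("star",(232,88),.022),("round",(172,240),.026),("mug",(672,88),.068)):print(n,plane(c,q(*p),z))
E
```

```text
[[ 0.4488 -0.4019]
 [ 0.385  -0.2498]
 [ 0.4709 -0.2135]
 [ 0.5348 -0.3646]] [ 0.4599 -0.3075]
caddy y axis [-0.3878  0.9217] [np.float64(0.09372954005959246), np.float64(0.16493592027529635), np.float64(0.09326106682590801), np.float64(0.1639878484105095)]
[[ 0.4367 -0.1193]
 [ 0.4414  0.1958]
 [ 0.5513  0.2015]
 [ 0.5458 -0.1195]] [0.4938 0.0396] [np.float64(0.10903302185347175), np.float64(0.3151289474804197), np.float64(0.10995606764428706), np.float64(0.32100470703016665)]
box y axis [0.016  0.9999]
red [ 0.4829 -0.092   0.115 ] yel [0.4934 0.1551 0.115 ]
lever bed z.045 [array([ 0.4565, -0.0589]), array([ 0.5043, -0.0593]), array([0.5074, 0.163 ])]
star [ 0.3518 -0.3594  0.022 ]
round [ 0.5133 -0.4413  0.026 ]
mug [0.3554 0.0814 0.068 ]
```

```bash
python3 -m pendant '[[[29,108,130],[0,0,0]],[[29,108,130],[0,0,0]],[[29,108,130],[0,0,0]],[[29,108,130],[0,0,0]],[[29,108,130],[0,0,0]],[[29,108,160],[0,0,0]],[[29,108,160],[0,0,0]],[[29,108,160],[0,0,0]]]' 0.75
python3 - <<'E'
from h import *
from station import r
np.set_printoptions(precision=4,suppress=True)
s=r.sense();print(s["time_s"],s["tcp_pos"],s["ee_rot"])
for n in("scene","side"):
    c=r.capture(n);f=c["frame"]
    im=f[150:260,150:300] if n=="scene" else f[150:260,200:350]
    cv2.imwrite(f"pics/{n}r.png",cv2.resize(im,(0,0),fx=4,fy=4)[...,::-1])
a=cv2.imread("pics/scener.png");b=cv2.imread("pics/sider.png");cv2.imwrite("pics/r3.png",cv2.resize(np.hstack([a,b]),(0,0),fx=.66,fy=.66))
E
```

```text
time_s: 2.3
tcp_pos: [0.4813, -0.0942, 0.2228]
ee_rot: [[-1.0, 0.001, -0.0], [0.001, 1.0, -0.001], [0.0, -0.001, -1.0]]
wrist_force: [0.9, -1.1, 0.5]
gripper_width: 0.752
gripper_force: 0.0
2.3 [ 0.4813 -0.0942  0.2228] [[-1.      0.0007 -0.0005]
 [ 0.0007  1.     -0.0007]
 [ 0.0005 -0.0007 -1.    ]]
```

View pics/r3.png

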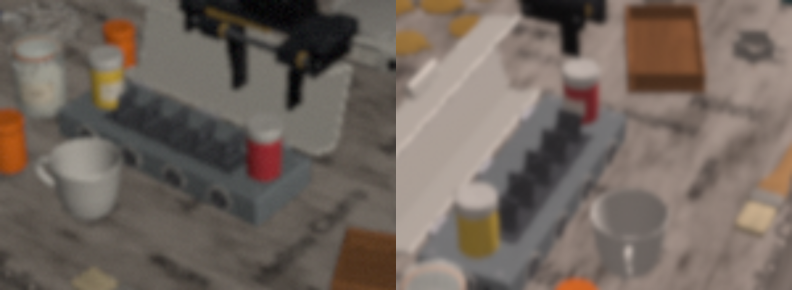

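The open fingers (left panel, about (265,85)) straddle the red tub at (264,150) directly below. I'll descend and grip.

```bash
python3 -m pendant '[[[-2,2,40],[0,0,0]],[[-2,2,66],[0,0,0]],[[-2,2,66],[0,0,0]],[[-2,2,66],[0,0,0]]]' 0.75
python3 -m pendant '[[[0,0,0],[0,0,0]],[[0,0,0],[0,0,0]],[[0,0,0],[0,0,0]],[[0,0,0],[0,0,0]],[[0,0,0],[0,0,0]],[[0,0,0],[0,0,0]]]' 0.3
```

```text
time_s: 2.8
tcp_pos: [0.4842, -0.0912, 0.1575]
ee_rot: [[-1.0, -0.001, 0.002], [-0.001, 1.0, -0.001], [-0.002, -0.001, -1.0]]
wrist_force: [0.8, 0.8, 0.2]
gripper_width: 0.747
gripper_force: 0.0
time_s: 3.4
tcp_pos: [0.4838, -0.0907, 0.1571]
ee_rot: [[-1.0, -0.001, 0.002], [-0.001, 1.0, -0.0], [-0.002, -0.0, -1.0]]
wrist_force: [-0.5, 1.0, 5.6]
gripper_width: 0.493
gripper_force: 30.0
```

```bash
python3 -m pendant '[[[0,0,-25],[0,0,0]],[[0,0,-60],[0,0,0]],[[3,-30,-70],[0,0,0]],[[8,-70,-70],[0,0,0]],[[8,-115,-70],[0,0,0]],[[8,-160,-70],[0,0,0]],[[8,-205,-70],[0,0,0]],[[8,-240,-70],[0,0,0]],[[8,-255,-70],[0,0,0]],[[8,-255,-70],[0,0,0]]]'
python3 -m pendant '[[[0,0,35],[0,0,0]],[[0,0,70],[0,0,0]],[[0,0,90],[0,0,0]],[[0,0,100],[0,0,0]],[[0,0,100],[0,0,0]]]'
```

```text
time_s: 4.4
tcp_pos: [0.4747, -0.3473, 0.2248]
ee_rot: [[-1.0, 0.002, -0.002], [0.002, 1.0, 0.001], [0.002, 0.001, -1.0]]
wrist_force: [-0.3, 0.9, -1.5]
gripper_width: 0.495
gripper_force: 30.0
time_s: 4.9
tcp_pos: [0.4749, -0.3446, 0.1249]
ee_rot: [[-1.0, -0.002, -0.003], [-0.002, 1.0, 0.001], [0.003, 0.001, -1.0]]
wrist_force: [-0.2, 0.3, -1.6]
gripper_width: 0.495
gripper_force: 30.0
```

```bash
python3 -m pendant '[[[0,0,4],[0,0,0]],[[0,0,7],[0,0,0]],[[0,0,7],[0,0,0]]]'
python3 -m pendant '[[[0,0,0],[0,0,0]],[[0,0,0],[0,0,0]],[[0,0,0],[0,0,0]],[[0,0,0],[0,0,0]]]' 0.7
python3 -m pendant '[[[0,0,-40],[0,0,0]],[[0,0,-80],[0,0,0]],[[0,0,-100],[0,0,0]],[[0,0,-100],[0,0,0]]]'
python3 - <<'E'
from h import *
from station import r
a=r.capture("scene")["frame"][190:300,230:380];b=r.capture("side")["frame"][120:230,240:390]
cv2.imwrite("pics/p1.png",cv2.resize(np.hstack([a,b]),(0,0),fx=2.6,fy=2.6)[...,::-1])
E
```

```text
time_s: 5.2
tcp_pos: [0.4757, -0.3459, 0.1198]
ee_rot: [[-1.0, -0.001, 0.001], [-0.001, 1.0, -0.0], [-0.001, -0.0, -1.0]]
wrist_force: [-0.6, 0.2, -1.5]
gripper_width: 0.492
gripper_force: 30.0
time_s: 5.6
tcp_pos: [0.4756, -0.3461, 0.1197]
ee_rot: [[-1.0, -0.001, 0.001], [-0.001, 1.0, -0.0], [-0.001, -0.0, -1.0]]
wrist_force: [-0.2, 0.2, -0.1]
gripper_width: 0.687
gripper_force: 0.0
time_s: 6.0
tcp_pos: [0.477, -0.3468, 0.2235]
ee_rot: [[-1.0, -0.001, 0.008], [-0.001, 1.0, -0.004], [-0.008, -0.004, -1.0]]
wrist_force: [0.1, 0.6, 0.6]
gripper_width: 0.7
gripper_force: 0.0
```

View pics/p1.png

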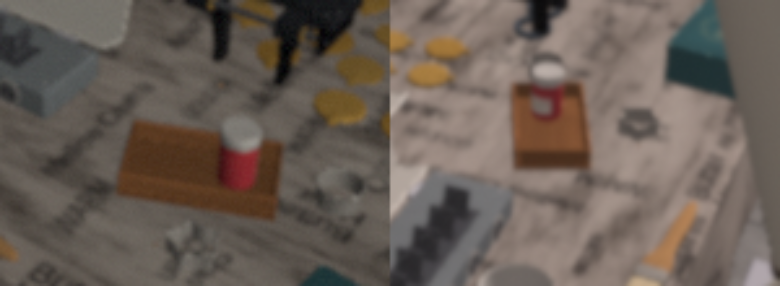

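The red tub stands upright in the caddy's far half. Now for the yellow one.

```bash
python3 -m pendant '[[[-2,50,0],[0,0,0]],[[-4,100,0],[0,0,0]],[[-6,150,0],[0,0,0]],[[-8,200,0],[0,0,0]],[[-10,250,0],[0,0,0]],[[-12,300,0],[0,0,0]],[[-14,350,0],[0,0,0]],[[-16,400,0],[0,0,0]],[[-17,450,0],[0,0,0]],[[-17,490,0],[0,0,0]]]' 0.75
python3 -m pendant '[[[0,13,0],[0,0,0]],[[0,13,0],[0,0,0]],[[0,13,0],[0,0,0]]]'
python3 - <<'E'
from h import *
from station import r
np.set_printoptions(precision=4,suppress=True)
s=r.sense();print(s["tcp_pos"])
P=s["tcp_pos"]
A=r.capture("scene");B=r.capture("side")
ce=[]
for c,(x0,y0,x1,y1) in((A,(175,160,210,200)),(B,(215,210,250,255))):
    hsv=cv2.cvtColor(c["frame"],cv2.COLOR_RGB2HSV)[y0:y1,x0:x1];m=cv2.inRange(hsv,(18,110,80),(34,255,255))
    M=cv2.moments(m,True);ce.append((M["m10"]/M["m00"]+x0,M["m01"]/M["m00"]+y0))
print(ce,tri(A,ce[0],B,ce[1]))
a=A["frame"][130:240,130:280];b=B["frame"][150:260,180:330]
cv2.imwrite("pics/p2.png",cv2.resize(np.hstack([a,b]),(0,0),fx=2.6,fy=2.6)[...,::-1])
E
```

```text
time_s: 7.1
tcp_pos: [0.4911, 0.1463, 0.2177]
ee_rot: [[-1.0, -0.002, -0.003], [-0.002, 1.0, -0.001], [0.003, -0.001, -1.0]]
wrist_force: [1.1, 0.1, 0.8]
gripper_width: 0.75
gripper_force: 0.0
time_s: 7.4
tcp_pos: [0.4914, 0.1563, 0.2181]
ee_rot: [[-1.0, -0.001, -0.002], [-0.001, 1.0, -0.002], [0.002, -0.002, -1.0]]
wrist_force: [-0.0, -0.3, 0.2]
gripper_width: 0.752
gripper_force: 0.0
[0.4914 0.1563 0.2181]
[(189.40776699029126, 182.64077669902912), (231.1948717948718, 238.8923076923077)] (array([0.49  , 0.1656, 0.0655]), np.float64(0.006854161990341451))
```

View pics/p2.png

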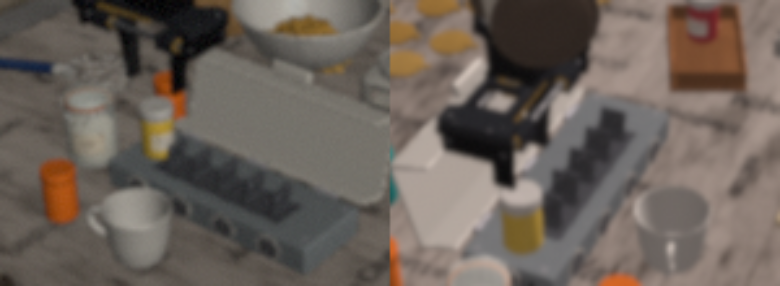

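The fingers hang over the yellow tub (left panel, about (157,130)) and the jar is clear of them. Descending to grip.

```bash
python3 -m pendant '[[[-1,2,0],[0,0,0]],[[-1,2,35],[0,0,0]],[[-1,2,60],[0,0,0]],[[-1,2,61],[0,0,0]],[[-1,2,61],[0,0,0]]]' 0.82
python3 -m pendant '[[[0,0,0],[0,0,0]],[[0,0,0],[0,0,0]],[[0,0,0],[0,0,0]],[[0,0,0],[0,0,0]],[[0,0,0],[0,0,0]],[[0,0,0],[0,0,0]]]' 0.3
```

```text
time_s: 8.0
tcp_pos: [0.4934, 0.1586, 0.1585]
ee_rot: [[-1.0, -0.0, -0.0], [-0.0, 1.0, -0.001], [0.0, -0.001, -1.0]]
wrist_force: [0.5, -0.1, 0.5]
gripper_width: 0.818
gripper_force: 0.0
time_s: 8.6
tcp_pos: [0.4935, 0.1595, 0.1589]
ee_rot: [[-1.0, -0.001, 0.001], [-0.001, 1.0, 0.001], [-0.001, 0.001, -1.0]]
wrist_force: [0.2, 0.7, 2.7]
gripper_width: 0.495
gripper_force: 30.0
```

```bash
python3 -m pendant '[[[0,0,-25],[0,0,0]],[[0,0,-60],[0,0,0]],[[3,-30,-70],[0,0,0]],[[8,-75,-70],[0,0,0]],[[13,-123,-70],[0,0,0]],[[18,-171,-70],[0,0,0]],[[24,-219,-70],[0,0,0]],[[30,-267,-70],[0,0,0]],[[36,-315,-70],[0,0,0]],[[42,-360,-70],[0,0,0]]]'
python3 -m pendant '[[[4,-40,0],[0,0,0]],[[7,-64,0],[0,0,0]],[[7,-68,0],[0,0,0]],[[7,-68,0],[0,0,0]],[[7,-68,35],[0,0,0]],[[7,-68,70],[0,0,0]],[[7,-68,90],[0,0,0]],[[7,-68,100],[0,0,0]],[[7,-68,100],[0,0,0]]]'
```

```text
time_s: 9.6
tcp_pos: [0.4502, -0.2028, 0.2278]
ee_rot: [[-1.0, -0.0, -0.001], [-0.0, 1.0, 0.0], [0.001, 0.0, -1.0]]
wrist_force: [0.3, 1.3, -2.2]
gripper_width: 0.496
gripper_force: 30.0
time_s: 10.5
tcp_pos: [0.444, -0.2678, 0.1272]
ee_rot: [[-1.0, -0.002, -0.003], [-0.002, 1.0, 0.001], [0.003, 0.001, -1.0]]
wrist_force: [1.2, 0.3, -1.3]
gripper_width: 0.498
gripper_force: 30.0
```

```bash
python3 -m pendant '[[[0,0,4],[0,0,0]],[[0,0,6],[0,0,0]],[[0,0,6],[0,0,0]]]'
python3 -m pendant '[[[0,0,0],[0,0,0]],[[0,0,0],[0,0,0]],[[0,0,0],[0,0,0]],[[0,0,0],[0,0,0]]]' 0.65
python3 -m pendant '[[[0,0,-40],[0,0,0]],[[0,0,-80],[0,0,0]],[[0,0,-110],[0,0,0]],[[0,0,-110],[0,0,0]],[[-10,40,-110],[0,0,0]],[[-20,85,-110],[0,0,0]],[[-30,130,-110],[0,0,0]],[[-38,165,-110],[0,0,0]],[[-38,165,-110],[0,0,0]],[[-38,165,-110],[0,0,0]]]'
python3 -m pendant '[[[0,0,0],[0,0,0]],[[0,0,0],[0,0,0]],[[0,0,0],[0,0,0]],[[0,0,0],[0,0,0]],[[0,0,0],[0,0,0]]]' 0
python3 - <<'E'
from h import *
from station import r
a=r.capture("scene")["frame"][130:300,150:380];b=r.capture("side")["frame"][120:290,170:400]
cv2.imwrite("pics/p3.png",cv2.resize(np.hstack([a,b]),(0,0),fx=1.73,fy=1.73)[...,::-1])
E
```

```text
time_s: 10.8
tcp_pos: [0.4447, -0.2689, 0.1229]
ee_rot: [[-1.0, -0.001, 0.001], [-0.001, 1.0, -0.0], [-0.001, -0.0, -1.0]]
wrist_force: [-0.9, 0.2, -1.0]
gripper_width: 0.495
gripper_force: 30.0
time_s: 11.2
tcp_pos: [0.4446, -0.2691, 0.1226]
ee_rot: [[-1.0, -0.001, 0.001], [-0.001, 1.0, -0.0], [-0.001, -0.0, -1.0]]
wrist_force: [-0.3, -0.6, -0.3]
gripper_width: 0.641
gripper_force: 0.0
time_s: 12.2
tcp_pos: [0.4821, -0.1032, 0.2317]
ee_rot: [[-1.0, -0.003, -0.001], [-0.003, 1.0, 0.0], [0.001, 0.0, -1.0]]
wrist_force: [-0.0, 0.6, 0.2]
gripper_width: 0.652
gripper_force: 0.0
time_s: 12.7
tcp_pos: [0.4822, -0.1044, 0.2322]
ee_rot: [[-1.0, 0.0, -0.0], [0.0, 1.0, 0.0], [0.0, 0.0, -1.0]]
wrist_force: [-0.1, 0.2, -0.2]
gripper_width: 0.281
gripper_force: 0.0
```

View pics/p3.png

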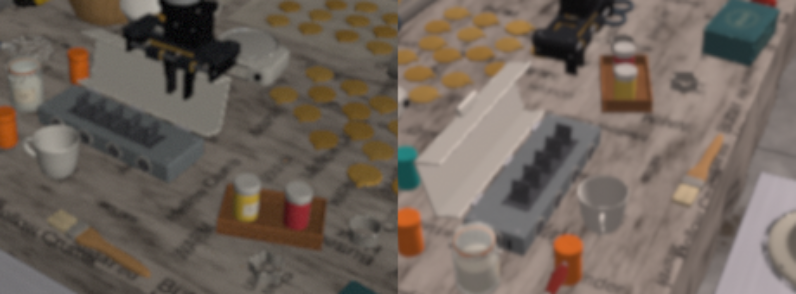

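The image shows both tubs standing in the caddy (left panel, (247,198) and (298,207)), and the levers still upright. That was my last picture to view, so from here I check by numbers. I'll finish closing, then descend and make the stroke.

```bash
python3 -m pendant '[[[0,0,0],[0,0,0]],[[0,0,0],[0,0,0]],[[0,0,0],[0,0,0]],[[0,0,0],[0,0,0]],[[0,0,20],[0,0,0]],[[0,0,50],[0,0,0]],[[0,0,75],[0,0,0]],[[0,0,89],[0,0,0]],[[0,0,89],[0,0,0]],[[0,0,89],[0,0,0]]]' 0
```

```text
time_s: 13.8
tcp_pos: [0.4826, -0.1039, 0.1436]
ee_rot: [[-1.0, -0.001, 0.0], [-0.001, 1.0, -0.0], [-0.0, -0.0, -1.0]]
wrist_force: [0.4, -0.3, -1.2]
gripper_width: 0.005
gripper_force: 0.0
```

```bash
python3 -m pendant '[[[0,15,0],[0,0,0]],[[0,30,0],[0,0,0]],[[0,45,0],[0,0,0]],[[-1,60,0],[0,0,0]],[[-1,75,0],[0,0,0]],[[-1,90,0],[0,0,0]],[[-1,105,0],[0,0,0]],[[-2,120,0],[0,0,0]],[[-2,135,0],[0,0,0]],[[-2,150,0],[0,0,0]]]'
python3 -m pendant '[[[0,15,0],[0,0,0]],[[0,30,0],[0,0,0]],[[0,45,0],[0,0,0]],[[-1,60,0],[0,0,0]],[[-1,75,0],[0,0,0]],[[-1,90,0],[0,0,0]],[[-1,105,0],[0,0,0]],[[-2,120,0],[0,0,0]],[[-2,135,0],[0,0,0]],[[-2,143,0],[0,0,0]]]'
python3 -m pendant '[[[0,0,0],[0,0,0]],[[0,0,0],[0,0,0]]]'
python3 - <<'E'
from h import *
from station import r
np.set_printoptions(precision=3,suppress=True)
for n in("scene","side"):
    c=r.capture(n);np.savez(f"pics/{n}L.npz",**c)
    o=np.load(f"pics/{n}0.npz")
    for k in("before","after"):
        g=cv2.cvtColor((o if k=="before" else c)["frame"],cv2.COLOR_RGB2GRAY)
        # brightness 30 mm above the box at each upright lever, and between
        P=[[.484+.016*(y-.005*0),.0396+y-.0065,.045+.031] for y in(-.085,-.043,-.001,.041,.083)]
        uv=proj(c,P);print(n,k,[int(g[int(round(v)),int(round(u))]) for u,v in uv])
E
```

```text
time_s: 14.8
tcp_pos: [0.4849, 0.0471, 0.1446]
ee_rot: [[-1.0, -0.001, 0.003], [-0.001, 1.0, 0.001], [-0.003, 0.001, -1.0]]
wrist_force: [0.4, 0.0, -1.2]
gripper_width: 0.006
gripper_force: 0.0
time_s: 15.8
tcp_pos: [0.4862, 0.1907, 0.1433]
ee_rot: [[-1.0, -0.002, 0.0], [-0.002, 1.0, 0.0], [-0.0, 0.0, -1.0]]
wrist_force: [0.2, 0.2, -0.1]
gripper_width: 0.002
gripper_force: 0.0
time_s: 16.0
tcp_pos: [0.4858, 0.189, 0.1431]
ee_rot: [[-1.0, -0.001, -0.001], [-0.001, 1.0, -0.0], [0.001, -0.0, -1.0]]
wrist_force: [-0.7, 0.2, -0.5]
gripper_width: 0.003
gripper_force: 0.0
scene before [55, 55, 50, 55, 49]
scene after [76, 75, 73, 76, 77]
side before [67, 68, 71, 60, 60]
side after [117, 41, 39, 70, 66]
```

All five sample points in the scene view brightened by the same amount (from about 53 to about 75), so the levers are down. Next I go up over the open cover and down behind it.

```bash
python3 -m pendant '[[[0,0,-40],[0,0,0]],[[0,0,-90],[0,0,0]],[[0,0,-135],[0,0,0]],[[0,-10,-160],[0,0,0]],[[-35,-40,-165],[0,0,0]],[[-75,-70,-165],[0,0,0]],[[-115,-100,-165],[0,0,0]],[[-155,-130,-165],[0,0,0]],[[-195,-150,-165],[0,0,0]],[[-205,-150,-165],[0,0,0]]]'
python3 - <<'E'
from h import *
from station import r
np.set_printoptions(precision=3,suppress=True)
c=r.capture("side");o=np.load("pics/side0.npz");d=r.capture("scene");np.savez("pics/sideM.npz",**c);np.savez("pics/sceneM.npz",**d)
# dark-lever mask columns: highest dark point per lever via pixel profile along a vertical line over each upright tip
for n,im in(("before",o),("after",c)):
    g=cv2.cvtColor(im["frame"],cv2.COLOR_RGB2GRAY)
    for h in(.020,.030):
        uv=proj(c,[[.484+.016*y,.0396+y-.006,.046+h] for y in(-.085,-.043,-.001,.041,.083)]);print(n,h,[int(g[int(round(v)),int(round(u))]) for u,v in uv])
# push path of the fingertip's lower front corner
P=r.sense()["tcp_pos"];print(P)
for t in range(116,-1,-8):
    th=np.radians(t);x=.549-.09*np.cos(th)+.050*np.sin(th)+.010;z=.045+.09*np.sin(th)+.050*np.cos(th)+.070
    print(t,"tcp x,z %.0f %.0f"%(x*1e3,z*1e3))
E
```

```text
time_s: 17.1
tcp_pos: [0.6936, 0.0354, 0.3062]
ee_rot: [[-1.0, 0.005, -0.002], [0.005, 1.0, -0.001], [0.002, -0.001, -1.0]]
wrist_force: [-2.0, 0.4, -1.1]
gripper_width: 0.004
gripper_force: 0.0
before 0.02 [43, 43, 49, 43, 53]
before 0.03 [67, 54, 55, 60, 60]
after 0.02 [116, 63, 66, 58, 63]
after 0.03 [117, 78, 80, 85, 74]
[0.692 0.038 0.306]
116 tcp x,z 643 174
108 tcp x,z 634 185
100 tcp x,z 624 195
92 tcp x,z 612 203
84 tcp x,z 599 210
76 tcp x,z 586 214
68 tcp x,z 572 217
60 tcp x,z 557 218
52 tcp x,z 543 217
44 tcp x,z 529 213
36 tcp x,z 516 208
28 tcp x,z 503 201
20 tcp x,z 492 193
12 tcp x,z 481 183
4 tcp x,z 473 171
```

```bash
python3 -m pendant '[[[0,0,30],[0,0,0]],[[0,0,70],[0,0,0]],[[0,0,105],[0,0,0]],[[0,0,121],[0,0,0]],[[0,0,121],[0,0,0]],[[0,0,121],[0,0,0]]]'
python3 -m pendant '[[[20,0,0],[0,0,0]],[[40,0,0],[0,0,0]],[[58,0,0],[0,0,0]],[[68,0,-10],[0,0,0]],[[80,0,-18],[0,0,0]],[[93,0,-25],[0,0,0]],[[106,0,-29],[0,0,0]],[[120,0,-32],[0,0,0]],[[135,0,-33],[0,0,0]],[[149,0,-32],[0,0,0]]]'
```

```text
time_s: 17.8
tcp_pos: [0.6908, 0.04, 0.1886]
ee_rot: [[-1.0, -0.002, 0.001], [-0.002, 1.0, -0.0], [-0.001, -0.0, -1.0]]
wrist_force: [-0.5, -0.4, 1.0]
gripper_width: 0.006
gripper_force: 0.0
time_s: 18.8
tcp_pos: [0.5419, 0.0396, 0.2208]
ee_rot: [[-1.0, -0.001, 0.003], [-0.001, 1.0, 0.001], [-0.003, 0.001, -1.0]]
wrist_force: [1.0, 1.8, 1.4]
gripper_width: 0.003
gripper_force: 1.0
```

```bash
python3 -m pendant '[[[13,0,8],[0,0,0]],[[26,0,13],[0,0,0]],[[39,0,20],[0,0,0]],[[50,0,28],[0,0,0]],[[61,0,38],[0,0,0]],[[67,0,46],[0,0,0]],[[67,0,46],[0,0,0]]]'
python3 - <<'E'
from h import *
from station import r
for n in("scene","side"):
    c=r.capture(n);np.savez(f"pics/{n}N.npz",**c);g=cv2.cvtColor(c["frame"],cv2.COLOR_RGB2GRAY);o=cv2.cvtColor(np.load(f"pics/{n}M.npz")["frame"],cv2.COLOR_RGB2GRAY)
    uv=proj(c,[[.484,.0396+y,.097] for y in(-.14,-.1,-.06,.1,.14)]);print(n,[(int(o[int(round(v)),int(round(u))]),int(g[int(round(v)),int(round(u))])) for u,v in uv])
E
```

```text
time_s: 19.5
tcp_pos: [0.4731, 0.0385, 0.1723]
ee_rot: [[-1.0, -0.001, -0.004], [-0.001, 1.0, -0.001], [0.004, -0.001, -1.0]]
wrist_force: [-0.4, 0.4, 0.3]
gripper_width: 0.005
gripper_force: 0.0
scene [(90, 123), (93, 124), (97, 124), (76, 122), (76, 121)]
side [(147, 64), (138, 75), (116, 118), (112, 180), (114, 180)]
```

```bash
python3 -m pendant '[[[2,0,3],[0,0,0]],[[2,0,5],[0,0,0]],[[2,0,6],[0,0,0]],[[2,0,6],[0,0,0]]]'; python3 -m pendant '[[[0,0,1],[0,0,0]],[[0,0,2],[0,0,0]],[[0,0,2],[0,0,0]],[[0,0,2],[0,0,0]]]'
```

```text
time_s: 20.0
tcp_pos: [0.4733, 0.0391, 0.1672]
ee_rot: [[-1.0, -0.001, 0.0], [-0.001, 1.0, -0.0], [-0.0, -0.0, -1.0]]
wrist_force: [0.2, 0.7, 0.4]
gripper_width: 0.002
gripper_force: 0.0
time_s: 20.4
tcp_pos: [0.4734, 0.0391, 0.167]
ee_rot: [[-1.0, -0.002, 0.001], [-0.002, 1.0, -0.0], [-0.001, -0.0, -1.0]]
wrist_force: [-5.2, 0.8, 12.4]
gripper_width: 0.005
gripper_force: 6.5
```

The contact is hard at exactly the shut height (0.167 m). I'll press slightly more, nearer the front edge, then retreat and check.

```bash
python3 -m pendant '[[[0,0,1],[0,0,0]],[[0,0,2],[0,0,0]],[[0,0,2],[0,0,0]]]'; python3 -m pendant '[[[0,0,-30],[0,0,0]],[[0,0,-80],[0,0,0]],[[0,0,-120],[0,0,0]],[[0,-40,-140],[0,0,0]],[[-45,-45,-140],[0,0,0]],[[-90,-45,-140],[0,0,0]],[[-115,-45,-140],[0,0,0]],[[-115,-45,-140],[0,0,0]],[[-115,-45,-140],[0,0,0]]]'
python3 - <<'E'
from h import *
from station import r
np.set_printoptions(precision=4,suppress=True)
c=r.capture("wrist");np.savez("pics/wE.npz",**c);B=r.capture("side");A=r.capture("scene");np.savez("pics/AE.npz",**A);np.savez("pics/BE.npz",**B)
hsv=cv2.cvtColor(c["frame"],cv2.COLOR_RGB2HSV);roi=np.zeros(hsv.shape[:2],np.uint8)
m=((hsv[...,1]<35)&(hsv[...,2]>150)).astype(np.uint8)
q=proj(c,[[.438,-.12,.097],[.438,.2,.097],[.549,.2,.097],[.549,-.12,.097]]);print("expected top corners px",q)
x0,y0=np.maximum(q.min(0).astype(int)-15,0);x1,y1=q.max(0).astype(int)+15
g=cv2.cvtColor(c["frame"],cv2.COLOR_RGB2GRAY)[y0:y1,x0:x1];print(x0,y0,g.shape,c["frame"].shape)
t,mm=cv2.threshold(g,0,255,cv2.THRESH_OTSU);k=max(cv2.findContours(mm,cv2.RETR_EXTERNAL,cv2.CHAIN_APPROX_SIMPLE)[0],key=cv2.contourArea)
b=cv2.boxPoints(cv2.minAreaRect(k))+[x0,y0];print(b);W=np.array([plane(c,p,.097)[:2] for p in b]);print(W,[np.linalg.norm(W[i]-W[i-1]) for i in range(4)])
# tubs
for n,lo,hi,P in(("red",(170,110,50),(180,255,255),(.476,-.346)),("yel",(18,110,80),(34,255,255),(.444,-.269))):
  for nm,C in(("scene",A),("side",B)):
    u,v=proj(C,[[*P,.04]])[0].astype(int);h=cv2.cvtColor(C["frame"],cv2.COLOR_RGB2HSV)[v-15:v+15,u-12:u+12]
    print(n,nm,(u,v),cv2.boundingRect(cv2.inRange(h,lo,hi)))
print(r.sense()["time_s"])
E
```

```text
time_s: 20.7
tcp_pos: [0.4734, 0.0391, 0.1669]
ee_rot: [[-1.0, -0.002, 0.001], [-0.002, 1.0, -0.001], [-0.001, -0.001, -1.0]]
wrist_force: [-11.3, 1.7, 25.6]
gripper_width: 0.003
gripper_force: 13.1
time_s: 21.6
tcp_pos: [0.5881, -0.006, 0.3022]
ee_rot: [[-1.0, -0.0, -0.002], [-0.0, 1.0, -0.0], [0.002, -0.0, -1.0]]
wrist_force: [-0.8, 0.3, 0.6]
gripper_width: 0.005
gripper_force: 0.0
expected top corners px [[143.6067  39.4092]
 [449.616   42.7638]
 [435.7521 147.8021]
 [152.171  147.206 ]]
128 24 (138, 336) (384, 512, 3)
[[146.6228 145.9844]
 [147.059   23.4237]
 [463.3183  24.5492]
 [462.8821 147.1099]]
[[ 0.5476 -0.1262]
 [ 0.4228 -0.1153]
 [ 0.4192  0.2132]
 [ 0.5478  0.233 ]] [np.float64(0.35914999515505397), np.float64(0.12525953397483736), np.float64(0.3285571927044584), np.float64(0.13011090834189276)]
red scene (np.int64(321), np.int64(249)) (6, 13, 13, 15)
red side (np.int64(299), np.int64(154)) (9, 15, 9, 2)
yel scene (np.int64(292), np.int64(245)) (5, 12, 16, 17)
yel side (np.int64(300), np.int64(167)) (7, 14, 12, 12)
21.75
```

The cover is seated at its shut height and outline, both tubs stand in the caddy, and the arm is clear at 21.75 s. Handing in.

```bash
python3 -c "
from station import r
print(r.finish_job())"
```

```text
the job is handed in; nothing more can be done
None
```

I handed the job in at about 22 s: both tubs stand in the caddy, all five levers were switched off in one stroke, and the cover is pressed fully down. The lever and cover checks came from pixel brightness and contact force, because I had used up my picture views.

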